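Stop the fan and hold the germinator lid at its mark

ROBOT

A 6-joint arm with a two-finger parallel gripper is mounted at the origin on the work surface. World frame = base frame: x ahead of the robot, y to its left, z up, the work surface at z = 0. Lengths are in m, angles in rad, forces in N, time in s.
With the tool pointing down it reaches from about 0.425 to 0.95 m from the base axis. Payload 14.7 kg.
Tool frame: the origin (TCP) lies at the centre of the arm's flange, where the gripper is bolted on; the fingertips stand ahead of it and the grasp point (between the pads) lies 155 mm ahead of it (tcp_to_tips is the z of the fingertips in the tool frame, in m); z points along the fingers, y is the line along which they close (so a half turn about z gives the same grasp; the last joint's range is limited). The gripper opens to 85 mm and grips with 20 to 120 N. Pads are 22 mm wide; open, the fingers measure 114 mm over their backs; the gripper's body (76 mm by 85 mm) begins 54 mm behind the grasp point. The pads swing forward as they close: fully open they stand 13 mm farther back than shut.
Start: joints at [-1.39, 0.48, 1.596, -0, 1.065, -0.047], TCP at [0.147, -0.633, 0.405] pointing down, gripper open.
Joint ranges: [-2.75, 2.75], [-0.82, 2.05], [0.23, 2.67], [-1.56, 4.7], [0.09, 2.69], [-2.92, 2.92]. Speed limits (rad/s): [1.89, 1.89, 2.39, 3.01, 3.01, 3.01].

INTERFACE

Orientations are given as a rotation vector (axis times angle).
In Python, from rig import * gives the robot as it stands.
- The arm moves only by the shell command python3 -m creep 'ROWS' [FORCE]. ROWS is JSON, a list of rows, each an object with "gripper": the opening, from 0 (shut) to 1 (fully open); "travel": the shift along the tool's x, y, z in units of 12 cm (1.0 is 12 cm), a list of three; "yaw": the turn about the tool's z in units of 5 degrees (1.0 is 5 degrees). A call has 1 to 20 rows; each row shifts and turns the commanded pose from where the row before left it, along the tool's axes as they then stand; what a row does not reach is not made up. A row lasts 1/12 s, in which the tool goes at most 41.7 mm and 7.16 degrees, less where a joint would pass 70% of its speed; a pose out of reach is approached as far as the arm can. A call with a number of a shift or a turn outside -1 to 1 is refused whole. A call with a gripper value outside its range is refused whole. The fingers move at their own pace and stop on an object; FORCE is the grip in N (left out, the last holds). Time passes only in rows, so rows that do not move let the fingers close. It gives the time, the measured TCP pose, the force, the opening and the grip force at its end, in the units of the state.
- get_state(): the state, without advancing time (a new reading comes with each control period).
- camera(name): name is "side" or "top"; returns a dict with "color" (384x512x3 uint8, red, green, blue), "depth" (384x512 float32, m along the optical axis (not along the pixel's ray), 0 where there is no reading), "mtx" (3x3 intrinsics, pixels), "distortion" ([k1, k2, p1, p2, k3] as OpenCV has them; the pictures are not rectified), "T" (4x4, takes a point from camera to world coordinates). Camera axes: x right, y down, z forward; pixel columns grow to the right and rows downward; lengths in m; the calibration is good to about 2 mm. A picture is of the moment at which its call begins.
- finish_job(): hands the job in; it is judged then, once.
Trained networks look in the newest picture that a camera, given by its name, has taken for a name from the list of things; names that differ only in an ending like _2 or _b are one class to them, and where a whole thing is asked for, a point or a joint stands for the part that bears it (a point fixed in the world has none). Each returns a list of dicts, best first, with "conf" (0 to 1); they miss things now and then, are a little off and sometimes report something else, mostly with a low value. They report only what shows in the picture. A call takes as long as a camera call.
- recognise(camera, query): "extent" ([left, top, right, bottom] as shares, 0 to 1, of the picture: columns of its width, rows of its height, round what is visible of it).
- masks_of(camera, query): "pixels" (384x512 bool, what is visible of it) and "extent" ([left, top, right, bottom] as shares, 0 to 1, of the picture: columns of its width, rows of its height, round what is visible of it).
- landmark_of(camera, query): "point" ([column, row] as shares, 0 to 1, of the picture: columns of its width, rows of its height: a listed point, or the origin of a listed thing).
The state is a dict: "time_s": time; "qpos": joint angles; "dq": joint speeds; "tau": joint torques, N m; "position": TCP position; "tool_rot": TCP orientation; "ft_force": force on the tool from outside, world axes, zero at the start; "torque": the same for the moment, N m; "finger_gap": opening from 0.0 (shut) to 1.0 (fully open); "grasp_force": force on a finger pad.
Only numpy, scipy, OpenCV 4.12 (cv2) and the standard library are available. Lean on these libraries where they do the work, as an engineer would, in place of code of your own. Each camera call takes 0.05 s, during which the arm holds its last target. There are 200 camera calls.

TASK

The seed germinator has to be inspected: first, with the lid still shut, twist the red fan knob on the grey switch box clockwise to its stop and let it go so that it springs back. Then lift the clear lid by its yellow bar handle until the lid is in line with the red pointer on the angle bow, and finish while still holding it there steadily with the gripper. Do not let the lid slam, shift the pointer or push the other things on the bench about.

Things in the scene. Friction and masses are not known exactly. Their poses are not given: they have to be found in the camera images.
- knob (a joint): turn of the red spring-return fan knob: 0 at rest, grows as it is turned clockwise seen from above, hard stop at 1.1 rad; about 0.04 N m is needed to start it and 0.13 N m at the stop; let go, it springs back to 0
- knob_grip (a point): middle of the red knob's bar grip, on its vertical turning axis. The bar is 52 mm long (along this point's x), 14 mm wide (along y), 34 mm tall, this point 18 mm above the bar's underside and 16 mm under its top (92 mm above the table). It stands over the top face of a fixed grey switch box (130 x 110 mm, 60 mm tall), 14 mm clear of it. z points up
- lid (a joint): opening angle of the germinator's lid: 0 shut and level, grows as its near edge swings up (range 0 to 1.45 rad). The lid weighs 0.35 to 0.7 kg, nothing props it and it falls shut if let go
- lid_bar (a point): middle of the lid's yellow handle: a round bar 12 mm thick, 132 mm long overall (108 mm free between its two posts), lying level across the lid's near edge, its axis 41 mm above the lid's top face, 145 mm above the table when shut. This point's y runs along the bar; x and z turn with the lid (shut: x points away from the robot side to the hinge, z up). It lies 205 mm before and 50 mm above the hinge axis in the lid's own x and z
- lid_hinge (a point): middle of the lid's hinge axis, 95 mm above the table on the far edge of the germinator (a fixed white tub 230 x 230 mm, 90 mm tall, with a clear navy-framed lid 229 x 232 mm). y lies along the hinge axis; axes turn with the lid
- pointer (a joint): angle at which the red pointer is set, on the same hinge axis and scale as the lid: the lid is in line with it when lid equals this value. Between 0.55 and 0.95 rad. It is stiff and stays where it is set
- pointer_tip (a point): centre of the red 18 mm ball at the end of the red pointer rod, which reaches 200 mm from the hinge axis alongside the lid, 141 mm from the lid's middle on its +y side, just outside a thin aluminium angle bow (radius 170 mm); the line from the hinge axis to this ball is the marked angle. Its x axis is parallel to the lid's when the lid is at the mark
- slidebox: loose bystander: closed navy microscope-slide box with a paper label, 120 x 90 x 36 mm; origin at the centre of its underside. It stands on the opposite side of the germinator from the switch box
- calculator: loose bystander: black desk calculator lying flat, 190 x 140 x 25 mm; origin at the centre of its underside
- seedjar: loose bystander: seed jar with green cap, 60 mm diameter, 90 mm tall; origin at the centre of its underside
- beaker: loose bystander: glass beaker, 70 mm diameter, 90 mm tall; origin at the centre of its underside
- dish: loose bystander: flat glass dish with a few seeds, 90 mm diameter, 15 mm tall; origin at the centre of its underside
- handlens: loose bystander: hand lens lying flat, brass ring 56 mm across with a 100 mm black handle, 8 mm thick; origin under the middle of the ring

How it is judged:
By the outcome, as a careful person would: the job done as asked, in the order asked, and still so for the second after the job is handed in, while the arm keeps its last pose, push and grip.
It also fails if it takes over 58 s, if anything falls off the work surface, if the arm or the gripper's body presses on something with over 40 N, if the wrist force passes 120 N, or if a joint passes its speed limit or range.

## Working session

There is one attempt and no reset: what is moved stays moved. The work goes in short steps, Python scripts to look and compute and a shell command to move; the robot and the scene stay as the last step left them, time stands still between calls to the robot, and variables do not carry over. Pictures are saved under pics/ and viewed, at most 10 in all, crops included, and the job is handed in when it is done.

```bash
ls; mkdir -p pics
cat > h.py <<'E'
from rig import *
import numpy as np, cv2
from scipy.spatial.transform import Rotation as R
def ray(c,uv):
    p=cv2.undistortPoints(np.array([[uv]],float),c["mtx"],np.array(c["distortion"],float))[0,0]
    return np.array([p[0],p[1],1.])
def at_depth(c,uv,d):
    return (c["T"]@np.append(ray(c,uv)*d,1))[:3]
def at_z(c,uv,z):
    T=np.array(c["T"]);r=T[:3,:3]@ray(c,uv);o=T[:3,3]
    return o+r*(z-o[2])/r[2]
def cast(c):
    c["mtx"]=np.array(c["mtx"],float);c["T"]=np.array(c["T"],float);return c
E
python3 - <<'E'
from h import *
np.set_printoptions(precision=4,suppress=True)
s=get_state();print({k:s[k] for k in s})
zs=dict(knob_grip=.092,lid_bar=.145,lid_hinge=.095,pointer_tip=None,slidebox=0,calculator=0,seedjar=0,beaker=0,dish=0,handlens=0)
for n in("top","side"):
    c=cast(camera(n));cv2.imwrite(f"pics/{n}0.png",c["color"][:,:,::-1]);print(n,c["T"])
    for q,z in zs.items():
        for l in landmark_of(n,q)[:2]:
            uv=np.array(l["point"])*[512,384];i,j=np.clip(uv.astype(int),0,[511,383])
            d=float(np.median(c["depth"][j-1:j+2,i-1:i+2]))
            print(q,round(l["conf"],2),uv.round(1),"z:",at_z(c,uv,z) if z is not None else "", "d:",at_depth(c,uv,d))
E
```

```text
pics
{'time_s': 0.0, 'qpos': array([-1.3896,  0.4808,  1.5969,  0.    ,  1.0651, -0.0466]), 'dq': array([-0.0005, -0.0004, -0.0009,  0.0006, -0.0001,  0.0008]), 'tau': array([  0.0065, -95.0642, -43.0179,   0.0006,   0.0121,   0.    ]), 'position': array([ 0.1468, -0.633 ,  0.4041]), 'tool_rot': array([-3.12  , -0.3569,  0.0001]), 'ft_force': array([-0.2309, -0.253 , -0.0732]), 'torque': array([ 0.0078,  0.0315, -0.0328]), 'grasp_force': 0.0, 'finger_gap': 1.001366556064885}
top [[ 0.0159 -0.9954  0.094   0.4887]
 [-0.9997 -0.0175 -0.0157 -0.026 ]
 [ 0.0173 -0.0937 -0.9954  1.3225]
 [ 0.      0.      0.      1.    ]]
knob_grip 0.55 [345.3 234.1] z: [ 0.4606 -0.3517  0.092 ] d: [ 0.4609 -0.3487  0.1034]
knob_grip 0.38 [132.1 177.1] z: [0.6385 0.3617 0.092 ] d: [0.647  0.3837 0.0222]
lid_bar 0.66 [228.2 235.9] z: [0.4503 0.0343 0.145 ] d: [0.4503 0.0342 0.147 ]
lid_hinge 0.56 [229.9 169.3] z: [0.6704 0.0362 0.095 ] d: [0.6843 0.0409 0.0017]
pointer_tip 0.5 [177.7 218.7] z:  d: [0.5011 0.1802 0.2253]
slidebox 0.95 [139.6 231.2] z: [0.4574 0.3552 0.    ] d: [0.4582 0.3443 0.0375]
calcula
[... 1066 characters left out ...]
76.2 207.7] z: [0.5469 0.0322 0.095 ] d: [0.5091 0.1818 0.2242]
pointer_tip 0.64 [279.3 204.8] z:  d: [0.5022 0.1768 0.2316]
slidebox 0.85 [277.7 318.3] z: [0.4575 0.3586 0.    ] d: [0.4506 0.3871 0.0384]
calculator 0.69 [202.3 311. ] z: [0.6572 0.3893 0.    ] d: [0.6456 0.4115 0.0312]
seedjar 0.72 [274.  158.8] z: [ 0.6548 -0.3546  0.    ] d: [ 0.6443 -0.3139  0.0286]
beaker 0.87 [199.7 221.7] z: [0.7954 0.0543 0.    ] d: [0.7796 0.0867 0.0314]
dish 0.58 [302.  148.4] z: [ 0.5677 -0.452   0.    ] d: [ 0.5635 -0.4295  0.0149]
handlens 0.73 [215.3 197.5] z: [ 0.7894 -0.0765  0.    ] d: [ 0.7854 -0.0671  0.0081]
handlens 0.66 [279.2 208.6] z: [ 0.5641 -0.076   0.    ] d: [0.5012 0.1816 0.2228]
```

Run:
```python
import cv2,numpy as np
t=cv2.imread("pics/top0.png");s=cv2.imread("pics/side0.png")
a=cv2.resize(t[150:300,110:410],(800,400),interpolation=2)
b=cv2.resize(s[120:245,150:400],(400,200),interpolation=2)
cv2.imwrite("pics/topc.png",a);cv2.imwrite("pics/s2.png",cv2.resize(s[110:260,180:380],(800,600),interpolation=2))
```

```text
(no output)
```

View pics/topc.png

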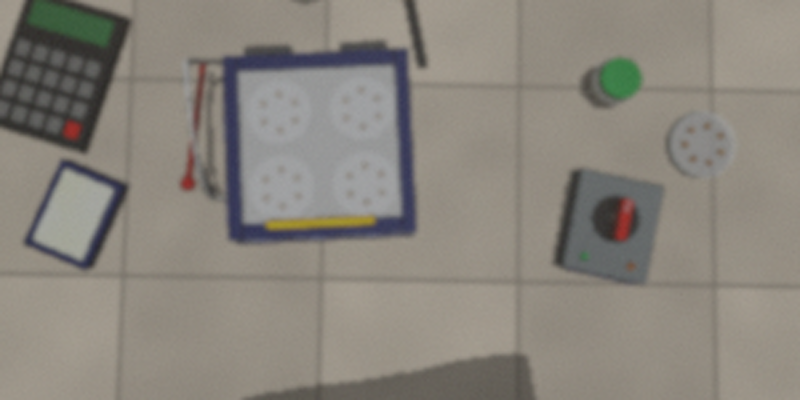

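View pics/s2.png

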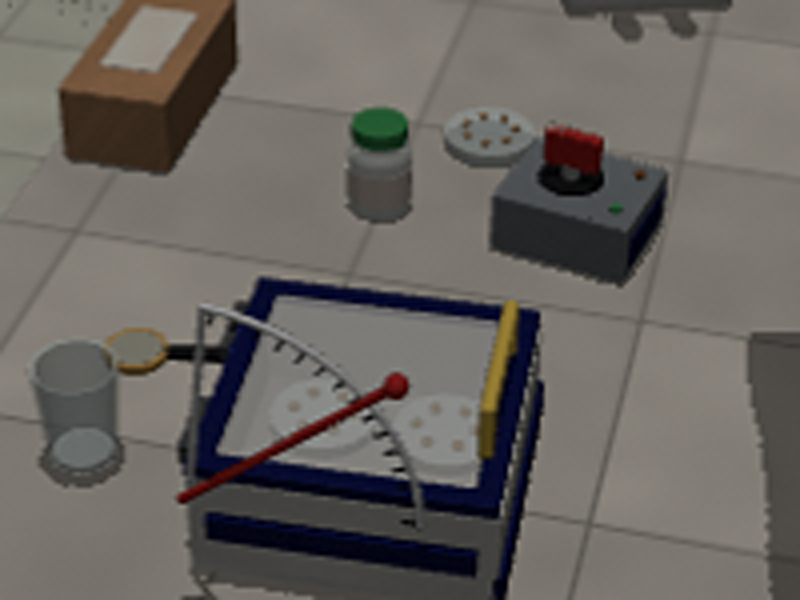

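The top view shows the germinator in the middle, with the yellow bar at about (230,234) in full-frame pixels. The knob is at about (343,232), with its grip almost along world x, and the red ball is at about (180,219). The side view confirms that the lid is shut and the pointer is up. Next I'll segment by colour and fit the geometry.

Run:
```python
from h import *
np.set_printoptions(precision=4,suppress=True)
def cloud(c,m):
    v,u=np.nonzero(m&(c["depth"]>0));P=np.c_[u,v].astype(float)
    return P,np.array([at_depth(c,p,c["depth"][int(p[1]),int(p[0])]) for p in P])
def line(P):
    m=P.mean(0);_,s,V=np.linalg.svd(P-m);return m,V[0],s/np.sqrt(len(P))
for n in("top","side"):
    c=cast(camera(n));h=cv2.cvtColor(c["color"],cv2.COLOR_RGB2HSV).astype(int);H,S,V=h[...,0],h[...,1],h[...,2]
    red=((H<8)|(H>172))&(S>130)&(V>70); yel=(H>18)&(H<35)&(S>120)&(V>90)
    for nm,m,z in(("red",red,None),("yel",yel,.145)):
        k,lab,st,ce=cv2.connectedComponentsWithStats(m.astype(np.uint8))
        for i in range(1,k):
            if st[i,4]<20: continue
            P,W=cloud(c,lab==i)
            if len(W)<10: continue
            mu,d,s=line(W); print(n,nm,st[i],"mean",mu,"dir",d,"sd",s,"min",W.min(0),"max",W.max(0))
            if nm=="yel" or W[:,2].mean()<.13:
                zz=.145 if nm=="yel" else .1
                Q=np.array([at_z(c,p,zz) for p in P]);a=line(Q[:,:2]);print("   at_z",a,"center",(Q.min(0)+Q.max(0))/2)
    for q in("lid_bar","knob","slidebox"):
        for r in recognise(n,q)[:1]: print(n,q,r["conf"],np.array(r["extent"])*[512,384,512,384])
```

```text
top red [134 195   7   7  37] mean [0.5728 0.3632 0.0265] dir [-0.9268 -0.3292  0.1808] sd [0.0064 0.006  0.003 ] min [0.5624 0.3524 0.0211] max [0.584  0.3736 0.033 ]
   at_z (array([0.568 , 0.3411]), array([-0.9995,  0.0304]), array([0.0059, 0.0054])) center [0.5683 0.34   0.1   ]
top red [340 225   7  15  59] mean [ 0.4635 -0.3421  0.1018] dir [-0.0255 -0.4412 -0.8971] sd [0.016  0.0114 0.0036] min [ 0.4447 -0.3627  0.0599] max [ 0.4905 -0.3316  0.112 ]
   at_z (array([ 0.4635, -0.3426]), array([-0.9892,  0.1465]), array([0.0115, 0.0049])) center [ 0.4675 -0.342   0.1   ]
top yel [210 231  40   5 113] mean [0.4585 0.0303 0.1497] dir [-0.0616  0.9981 -0.0077] sd [0.0349 0.0026 0.0021] min [ 0.4524 -0.0313  0.143 ] max [0.4667 0.0912 0.1565]
   at_z (array([0.4584, 0.0306]), array([ 0.0614, -0.9981]), array([0.035 , 0.0026])) center [0.4594 0.0303 0.145 ]
top lid_bar 0.22 [214.5792 127.1808 236.0832 147.4944]
top knob 0.67 [339.6096 226.7136 347.5968 242.6112]
top slidebox 0.97 [119.808  210.3168 157.2864 253.4016]
side red [317 142  13   5  27] mean [ 0.4689 -0.3363  0.1097] dir [-
[... 438 characters left out ...]
.5738 0.3659 0.0302] dir [-0.9576 -0.2786 -0.0741] sd [0.0058 0.0056 0.0022] min [0.5633 0.355  0.0259] max [0.5843 0.3772 0.0347]
   at_z (array([0.5529, 0.4187]), array([-0.9764,  0.216 ]), array([0.0055, 0.0051])) center [0.5523 0.4189 0.1   ]
side yel [300 185   9  28  96] mean [0.4613 0.0362 0.1517] dir [-0.0686  0.9976  0.0046] sd [0.0369 0.003  0.0021] min [ 0.4539 -0.0296  0.1448] max [0.4693 0.0973 0.1576]
   at_z (array([0.4627, 0.028 ]), array([-0.0705,  0.9975]), array([0.0371, 0.0029])) center [0.4626 0.0259 0.145 ]
side lid_bar 0.89 [230.7072 180.288  314.112  238.8096]
side knob 0.74 [316.1088 141.312  327.3216 152.2944]
side slidebox 0.76 [249.7024 292.1088 299.7248 340.1856]
```

```bash
cat > go.py <<'E'
from h import *
def go(p,heading=None):
    "units to move TCP to p (world) with the tool down, first shift then yaw"
    s=get_state();M=R.from_rotvec(s["tool_rot"]).as_matrix()
    print("t",round(s["time_s"],2),"pos",np.round(s["position"],4),"xhead",round(np.arctan2(M[1,0],M[0,0]),4),"zax",np.round(M[:,2],3),"q",np.round(s["qpos"],2),"F",np.round(s["ft_force"],1),"T",np.round(s["torque"],2),"gap",round(s["finger_gap"],3),"gf",round(s["grasp_force"],1))
    print("shift",np.round(M.T@(np.array(p)-s["position"])/.12,3))
    if heading is not None:
        d=np.arctan2(M[1,0],M[0,0])-heading;print("yaw",np.round(np.degrees((d+np.pi)%(2*np.pi)-np.pi)/5,2))
E
python3 -m creep '[{"gripper":1,"travel":[0.224,-0.124,0],"yaw":0},{"gripper":1,"travel":[0.224,-0.124,0],"yaw":0},{"gripper":1,"travel":[0.224,-0.124,0],"yaw":0},{"gripper":1,"travel":[0.224,-0.124,0],"yaw":0},{"gripper":1,"travel":[0.224,-0.124,0],"yaw":0},{"gripper":1,"travel":[0.224,-0.124,0],"yaw":0},{"gripper":1,"travel":[0.224,-0.124,0],"yaw":0},{"gripper":1,"travel":[0.224,-0.124,0],"yaw":0},{"gripper":1,"travel":[0.224,-0.124,0],"yaw":0},{"gripper":1,"travel":[0.224,-0.124,0],"yaw":0},{"gripper":1,"travel":[0.224,-0.124,0],"yaw":0},{"gripper":1,"travel":[0.224,-0.124,0],"yaw":0},{"gripper":1,"travel":[0.224,-0.124,0],"yaw":0},{"gripper":1,"travel":[0.224,-0.124,0],"yaw":0}]' 30
python3 -m creep '[{"gripper":1,"travel":[0,0,0],"yaw":-1},{"gripper":1,"travel":[0,0,0],"yaw":-1},{"gripper":1,"travel":[0,0,0],"yaw":-1},{"gripper":1,"travel":[0,0,0],"yaw":-1},{"gripper":1,"travel":[0,0,0],"yaw":-1},{"gripper":1,"travel":[0,0,0],"yaw":-1},{"gripper":1,"travel":[0,0,0],"yaw":-1},{"gripper":1,"travel":[0,0,0],"yaw":-1},{"gripper":1,"travel":[0,0,0],"yaw":-1},{"gripper":1,"travel":[0,0,0],"yaw":-1},{"gripper":1,"travel":[0,0,0],"yaw":-1},{"gripper":1,"travel":[0,0,0],"yaw":-1},{"gripper":1,"travel":[0,0,0],"yaw":-1},{"gripper":1,"travel":[0,0,0],"yaw":-1},{"gripper":1,"travel":[0,0,0],"yaw":-1},{"gripper":1,"travel":[0,0,0],"yaw":-1}]'
python3 - <<'E'
from go import *
import rig
print([ (k,getattr(rig,k)) for k in dir(rig) if 'tip' in k.lower()])
go([.467,-.345,.30],np.pi-.2)
E
```

```text
time_s: 2.67
position: [0.4674, -0.3441, 0.4049]
tool_rot: [3.121, 0.357, 0.0]
ft_force: [-0.4, -0.3, 0.1]
finger_gap: 0.999
grasp_force: 0.0
time_s: 4.0
position: [0.4664, -0.3453, 0.4047]
tool_rot: [2.157, 2.284, -0.0]
ft_force: [-0.1, 0.3, -0.5]
finger_gap: 0.998
grasp_force: 0.0
[('tcp_to_tips', 0.1734)]
t 4.0 pos [ 0.4664 -0.3453  0.4047] xhead 1.6283 zax [ 0. -0. -1.] q [-0.69  0.38  1.76 -0.    1.   -0.75] F [-0.1  0.3 -0.5] T [ 0.   -0.04  0.07] gap 0.998 gf 0.0
shift [0.002 0.005 0.873]
yaw -15.05
```

```bash
python3 -m creep '[{"gripper":1,"travel":[0,0,0],"yaw":-1},{"gripper":1,"travel":[0,0,0],"yaw":-1},{"gripper":1,"travel":[0,0,0],"yaw":-1},{"gripper":1,"travel":[0,0,0],"yaw":-1},{"gripper":1,"travel":[0,0,0],"yaw":-1},{"gripper":1,"travel":[0,0,0],"yaw":-1},{"gripper":1,"travel":[0,0,0],"yaw":-1},{"gripper":1,"travel":[0,0,0],"yaw":-1},{"gripper":1,"travel":[0,0,0],"yaw":-1},{"gripper":1,"travel":[0,0,0],"yaw":-1},{"gripper":1,"travel":[0,0,0],"yaw":-1},{"gripper":1,"travel":[0,0,0],"yaw":-1},{"gripper":1,"travel":[0,0,0],"yaw":-1},{"gripper":1,"travel":[0,0,0],"yaw":-1},{"gripper":1,"travel":[0,0,0],"yaw":-1}]'
cat > fit.py <<'E'
from h import *
from scipy.optimize import minimize
C={n:cast(camera(n)) for n in("top","side")}
def proj(c,P):
    Ti=np.linalg.inv(c["T"]);return cv2.projectPoints(P,cv2.Rodrigues(Ti[:3,:3])[0],Ti[:3,3],c["mtx"],np.array(c["distortion"],float))[0][:,0]
def soft(n,mode):
    im=cv2.imread(f"pics/{n}0.png").astype(float);b,g,r=im[...,0],im[...,1],im[...,2]
    v=(r-np.maximum(g,b)) if mode=="red" else (np.minimum(r,g)-b)
    return np.clip(v,0,None)
def fit(mode,box,z,x0,w,free=(1,1,1)):
    corners=np.array([[i,j,k] for i in(-1,1) for j in(-1,1) for k in(-1,1)])*np.array(box)/2
    S={}
    for n in C:
        u,v=proj(C[n],np.array([[x0[0],x0[1],z]]))[0].astype(int);m=np.zeros((384,512));m[v-w:v+w,u-w:u+w]=1
        s=soft(n,mode)*m;S[n]=s/np.percentile(s[s>30],85) if (s>30).any() else s
    def cost(p,ns):
        e=0;W=corners@R.from_euler("z",p[2]).as_matrix().T+[p[0],p[1],z]
        for n in ns:
            h=cv2.convexHull(proj(C[n],W).astype(np.float32))
            m=np.zeros((384*4,512*4),np.uint8);cv2.fillConvexPoly(m,np.round((h+.5)*4*16).astype(np.int32),255,shift=4)
            m=cv2.GaussianBlur(cv2.resize(m/255.,(512,384),interpolation=cv2.INTER_AREA),(0,0),.8);e+=((m-np.clip(S[n],0,1))**2).sum()
        return e
    for ns in(("top",),("side",),("top","side")):
        r=minimize(cost,x0,args=(ns,),method="Nelder-Mead",options=dict(initial_simplex=np.array(x0)+np.array([[0,0,0],[.012,0,0],[0,.012,0],[0,0,.2]]),xatol=1e-4,fatol=1e-3))
        print(mode,ns,r.x.round(4),round(r.fun,2))
if __name__=="__main__":
    fit("red",(.052,.014,.034),.091,[.468,-.345,-.2],16)
    fit("yel",(.012,.132,.012),.145,[.46,.03,.065],35)
E
python3 fit.py
```

```text
time_s: 5.25
position: [0.4663, -0.3453, 0.4047]
tool_rot: [0.32, 3.125, -0.0]
ft_force: [0.2, -0.4, 0.8]
finger_gap: 1.005
grasp_force: 0.0
red ('top',) [ 0.4682 -0.3454 -0.1784] 13.48
red ('side',) [ 0.4725 -0.3467 -0.3   ] 15.53
red ('top', 'side') [ 0.4706 -0.3454 -0.2034] 33.17
yel ('top',) [0.4599 0.0295 0.0651] 36.51
yel ('side',) [0.4622 0.0355 0.0733] 40.04
yel ('top', 'side') [0.4611 0.0313 0.073 ] 87.08
```

```bash
python3 -m creep '[{"gripper":1,"travel":[-0.03,0,0.2],"yaw":0},{"gripper":1,"travel":[0,0,0.2],"yaw":0},{"gripper":1,"travel":[0,0,0.2],"yaw":0},{"gripper":1,"travel":[0,0,0.2],"yaw":0},{"gripper":1,"travel":[0,0,0.2],"yaw":0},{"gripper":1,"travel":[0,0,0.15],"yaw":0},{"gripper":1,"travel":[0,0,0.13],"yaw":0},{"gripper":1,"travel":[0,0,0],"yaw":0},{"gripper":1,"travel":[0,0,0],"yaw":0}]'
python3 - <<'E'
from go import *
go([.470,-.3455,.249],np.pi-.2)
c=camera("side");cv2.imwrite("pics/k1.png",cv2.resize(c["color"][90:200,250:400,::-1],(750,550),interpolation=2))
E
```

```text
time_s: 6.1
position: [0.4698, -0.3459, 0.2507]
tool_rot: [-0.33, -3.123, -0.001]
ft_force: [0.2, -0.9, 0.6]
finger_gap: 1.0
grasp_force: 0.0
t 6.1 pos [ 0.4698 -0.3459  0.2507] xhead 2.9308 zax [-0.001  0.001 -1.   ] q [-0.69  0.58  1.88  0.    0.68 -2.05] F [ 0.2 -0.9  0.6] T [-0.09 -0.02 -0.04] gap 1.0 gf 0.0
shift [-0.001  0.004  0.014]
yaw -0.12
```

View pics/k1.png

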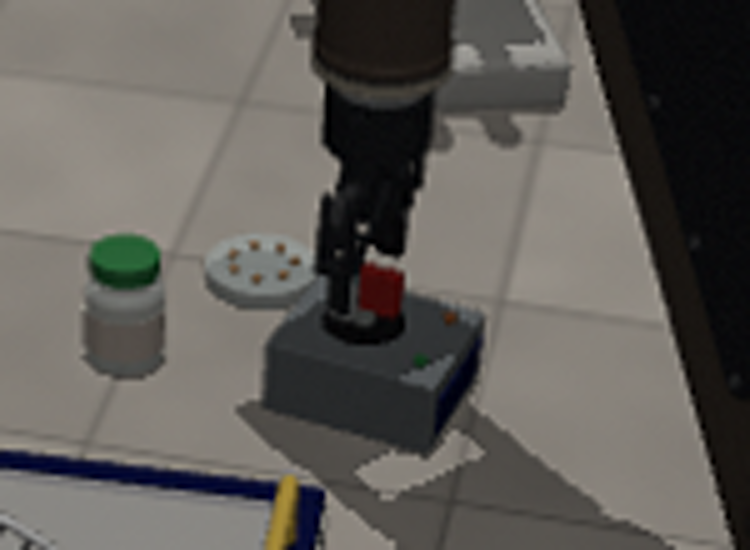

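The near finger is at crop (340,270) on the +y side of the red bar at (382,290), and the far finger is behind the bar. The grasp straddles it, so I'll close.

```bash
python3 -m creep '[{"gripper":0.3,"travel":[0,0,0],"yaw":0},{"gripper":0.3,"travel":[0,0,0],"yaw":0},{"gripper":0.3,"travel":[0,0,0],"yaw":0},{"gripper":0.3,"travel":[0,0,0],"yaw":0},{"gripper":0,"travel":[0,0,0],"yaw":0},{"gripper":0,"travel":[0,0,0],"yaw":0},{"gripper":0,"travel":[0,0,0],"yaw":0},{"gripper":0,"travel":[0,0,0],"yaw":0},{"gripper":0,"travel":[0,0,0],"yaw":0}]' 35
python3 -c "
from go import *
go([.470,-.3455,.249])"
```

```text
time_s: 6.9
position: [0.4705, -0.3441, 0.2517]
tool_rot: [0.328, 3.124, 0.004]
ft_force: [9.3, 25.0, 16.9]
finger_gap: 0.158
grasp_force: 34.7
t 6.9 pos [ 0.4705 -0.3441  0.2517] xhead 2.9324 zax [ 0.     0.003 -1.   ] q [-0.68  0.58  1.88  0.    0.68 -2.05] F [ 9.3 25.  16.9] T [ 3.96 -1.43 -0.05] gap 0.158 gf 34.7
shift [ 0.001 -0.012  0.023]
```

```bash
python3 -m creep '[{"gripper":0,"travel":[0,0.015,-0.01],"yaw":0},{"gripper":0,"travel":[0,0.005,0],"yaw":0},{"gripper":0,"travel":[0,0,0],"yaw":0},{"gripper":0,"travel":[0,0,0],"yaw":0}]' 35
python3 -c "
from go import *
go([.470,-.3455,.249])"
```

```text
time_s: 7.23
position: [0.4705, -0.3432, 0.252]
tool_rot: [-0.327, -3.124, -0.001]
ft_force: [5.8, 7.0, -6.6]
finger_gap: 0.155
grasp_force: 37.6
t 7.23 pos [ 0.4705 -0.3432  0.252 ] xhead 2.9329 zax [-0.     0.001 -1.   ] q [-0.68  0.58  1.88  0.    0.68 -2.05] F [ 5.8  7.  -6.6] T [ 0.97 -0.98  0.01] gap 0.155 gf 37.6
shift [ 0.    -0.02   0.025]
```

```bash
python3 -m creep '[{"gripper":0,"travel":[0,0,0.005],"yaw":0.8},{"gripper":0,"travel":[0,0,0],"yaw":0.8},{"gripper":0,"travel":[0,0,0],"yaw":0.8},{"gripper":0,"travel":[0,0,0],"yaw":0.8},{"gripper":0,"travel":[0,0,0],"yaw":0.8},{"gripper":0,"travel":[0,0,0],"yaw":0.8},{"gripper":0,"travel":[0,0,0],"yaw":0.8},{"gripper":0,"travel":[0,0,0],"yaw":0.8},{"gripper":0,"travel":[0,0,0],"yaw":0.8},{"gripper":0,"travel":[0,0,0],"yaw":0.8},{"gripper":0,"travel":[0,0,0],"yaw":0.8},{"gripper":0,"travel":[0,0,0],"yaw":0.8},{"gripper":0,"travel":[0,0,0],"yaw":0.8},{"gripper":0,"travel":[0,0,0],"yaw":0.8},{"gripper":0,"travel":[0,0,0],"yaw":0}]'
python3 -c "
from go import *
go([.470,-.3455,.249])"
```

```text
time_s: 8.48
position: [0.4698, -0.3442, 0.252]
tool_rot: [-1.761, -2.601, 0.001]
ft_force: [-6.9, -5.1, 4.8]
finger_gap: 0.158
grasp_force: 39.2
t 8.48 pos [ 0.4698 -0.3442  0.252 ] xhead 1.9509 zax [-0.001 -0.    -1.   ] q [-0.68  0.58  1.88 -0.    0.68 -1.06] F [-6.9 -5.1  4.8] T [-0.62  1.14  0.17] gap 0.158 gf 39.2
shift [-0.011 -0.003  0.025]
```

```bash
python3 -m creep '[{"gripper":0,"travel":[0,0,0],"yaw":0.5},{"gripper":0,"travel":[0,0,0],"yaw":0.5},{"gripper":0,"travel":[0,0,0],"yaw":0.4},{"gripper":0,"travel":[0,0,0],"yaw":0}]'
python3 -c "
from go import *
go([.470,-.3455,.249])"
python3 -m creep '[{"gripper":0,"travel":[0,0,0],"yaw":0.3},{"gripper":0,"travel":[0,0,0],"yaw":0.3},{"gripper":0,"travel":[0,0,0],"yaw":0}]'
python3 -c "
from go import *
go([.470,-.3455,.249])"
```

```text
time_s: 8.82
position: [0.4696, -0.3442, 0.2519]
tool_rot: [-1.913, -2.491, 0.002]
ft_force: [-8.5, -5.1, 4.7]
finger_gap: 0.156
grasp_force: 39.5
t 8.82 pos [ 0.4696 -0.3442  0.2519] xhead 1.8315 zax [-0.001 -0.    -1.   ] q [-0.68  0.58  1.88 -0.    0.68 -0.94] F [-8.5 -5.1  4.7] T [-0.75  1.43  0.42] gap 0.156 gf 39.5
shift [-0.012 -0.     0.025]
time_s: 9.07
position: [0.4697, -0.3442, 0.252]
tool_rot: [-1.976, -2.442, 0.002]
ft_force: [-7.9, -4.6, 6.1]
finger_gap: 0.152
grasp_force: 51.5
t 9.07 pos [ 0.4697 -0.3442  0.252 ] xhead 1.7808 zax [-0.001 -0.001 -1.   ] q [-0.68  0.58  1.88 -0.    0.68 -0.89] F [-7.9 -4.6  6.1] T [-0.65  1.37  1.26] gap 0.152 gf 51.5
shift [-0.011  0.     0.025]
```

Torque at the stop has risen to 1.26 N·m after 1.15 rad of turn, so the knob is on its stop. Now I'll let it go.

```bash
python3 -m creep '[{"gripper":0,"travel":[0,0,0],"yaw":-0.4},{"gripper":1,"travel":[0,0,0],"yaw":0},{"gripper":1,"travel":[0,0,0],"yaw":0},{"gripper":1,"travel":[0,0,0],"yaw":0},{"gripper":1,"travel":[0,0,0],"yaw":0},{"gripper":1,"travel":[0,0,0],"yaw":0},{"gripper":1,"travel":[0,0,0],"yaw":0},{"gripper":1,"travel":[0,0,0],"yaw":0},{"gripper":1,"travel":[0,0,0],"yaw":0}]'
python3 - <<'E'
from go import *
go([.470,-.3455,.40])
c=camera("side");cv2.imwrite("pics/k2.png",cv2.resize(c["color"][90:200,250:400,::-1],(600,440),interpolation=2))
E
```

```text
time_s: 9.82
position: [0.4704, -0.3437, 0.2517]
tool_rot: [1.933, 2.476, -0.0]
ft_force: [-0.2, -0.6, -0.2]
finger_gap: 0.996
grasp_force: 0.0
t 9.82 pos [ 0.4704 -0.3437  0.2517] xhead 1.8159 zax [ 0. -0. -1.] q [-0.68  0.58  1.88 -0.    0.68 -0.93] F [-0.2 -0.6 -0.2] T [ 0.02 -0.01 -0.02] gap 0.996 gf 0.0
shift [-0.014 -0.007 -1.236]
```

View pics/k2.png

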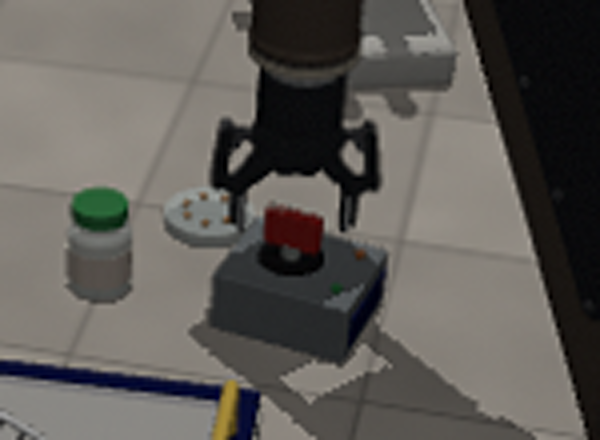

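The bar at crop (295,230) has the same slant as in the first picture, so the knob has sprung back, and the fingers are clear of it. Now to the lid bar.

```bash
python3 -m creep '[{"gripper":1,"travel":[0,0,-0.2],"yaw":0},{"gripper":1,"travel":[0,0,-0.2],"yaw":0},{"gripper":1,"travel":[0,0,-0.2],"yaw":0},{"gripper":1,"travel":[0,0,-0.2],"yaw":0},{"gripper":1,"travel":[0,0,-0.2],"yaw":0},{"gripper":1,"travel":[0,0,-0.2],"yaw":0},{"gripper":1,"travel":[0,0,0],"yaw":0}]'
python3 -m creep '[{"gripper":1,"travel":[0.218,0.049,0],"yaw":0},{"gripper":1,"travel":[0.218,0.049,0],"yaw":0},{"gripper":1,"travel":[0.218,0.049,0],"yaw":0},{"gripper":1,"travel":[0.218,0.049,0],"yaw":0},{"gripper":1,"travel":[0.218,0.049,0],"yaw":0},{"gripper":1,"travel":[0.218,0.049,0],"yaw":0},{"gripper":1,"travel":[0.218,0.049,0],"yaw":0},{"gripper":1,"travel":[0.218,0.049,0],"yaw":0},{"gripper":1,"travel":[0.218,0.049,0],"yaw":0},{"gripper":1,"travel":[0.218,0.049,0],"yaw":0},{"gripper":1,"travel":[0.218,0.049,0],"yaw":0},{"gripper":1,"travel":[0.218,0.049,0],"yaw":0},{"gripper":1,"travel":[0.218,0.049,0],"yaw":0},{"gripper":1,"travel":[0.218,0.049,0],"yaw":0},{"gripper":1,"travel":[0,0,0],"yaw":1},{"gripper":1,"travel":[0,0,0],"yaw":1},{"gripper":1,"travel":[0,0,0],"yaw":0},{"gripper":1,"travel":[0,0,0],"yaw":0}]' 50
python3 -c "
from go import *
go([.461,.031,.302],np.pi/2+.07)"
```

```text
time_s: 10.45
position: [0.4713, -0.3443, 0.4003]
tool_rot: [1.929, 2.471, -0.0]
ft_force: [1.3, -0.1, 0.2]
finger_gap: 1.001
grasp_force: 0.0
time_s: 11.95
position: [0.4612, 0.0316, 0.3955]
tool_rot: [-2.138, -2.301, 0.0]
ft_force: [0.2, -0.5, -0.2]
finger_gap: 1.001
grasp_force: 0.0
t 11.95 pos [0.4612 0.0316 0.3955] xhead 1.6443 zax [-0. -0. -1.] q [ 0.    0.23  2.02 -0.    0.89 -0.07] F [ 0.2 -0.5 -0.2] T [0.03 0.03 0.01] gap 1.001 gf 0.0
shift [-0.005 -0.002  0.779]
yaw 0.04
```

```bash
python3 -m creep '[{"gripper":1,"travel":[0,0,0.15],"yaw":0},{"gripper":1,"travel":[0,0,0.15],"yaw":0},{"gripper":1,"travel":[0,0,0.15],"yaw":0},{"gripper":1,"travel":[0,0,0.15],"yaw":0},{"gripper":1,"travel":[0,0,0.1],"yaw":0},{"gripper":1,"travel":[0,0,0.07],"yaw":0},{"gripper":0.4,"travel":[0,0,0],"yaw":0},{"gripper":0.3,"travel":[0,0,0],"yaw":0},{"gripper":0.3,"travel":[0,0,0],"yaw":0},{"gripper":0.3,"travel":[0,0,0],"yaw":0},{"gripper":0.3,"travel":[0,0,0],"yaw":0}]' 40
python3 - <<'E'
from go import *
go([.461,.031,.302],np.pi/2+.07)
c=camera("side");cv2.imwrite("pics/l1.png",cv2.resize(c["color"][110:260,200:400,::-1],(800,600),interpolation=2))
E
```

```text
time_s: 12.87
position: [0.4616, 0.0316, 0.304]
tool_rot: [2.141, 2.298, 0.001]
ft_force: [-0.3, 0.6, -0.0]
finger_gap: 0.307
grasp_force: 0.0
t 12.87 pos [0.4616 0.0316 0.304 ] xhead 1.6418 zax [ 0.001 -0.    -1.   ] q [ 0.    0.37  2.12 -0.    0.66 -0.07] F [-0.3  0.6 -0. ] T [0.06 0.07 0.01] gap 0.307 gf 0.0
shift [-0.004 -0.005  0.017]
yaw 0.01
```

View pics/l1.png

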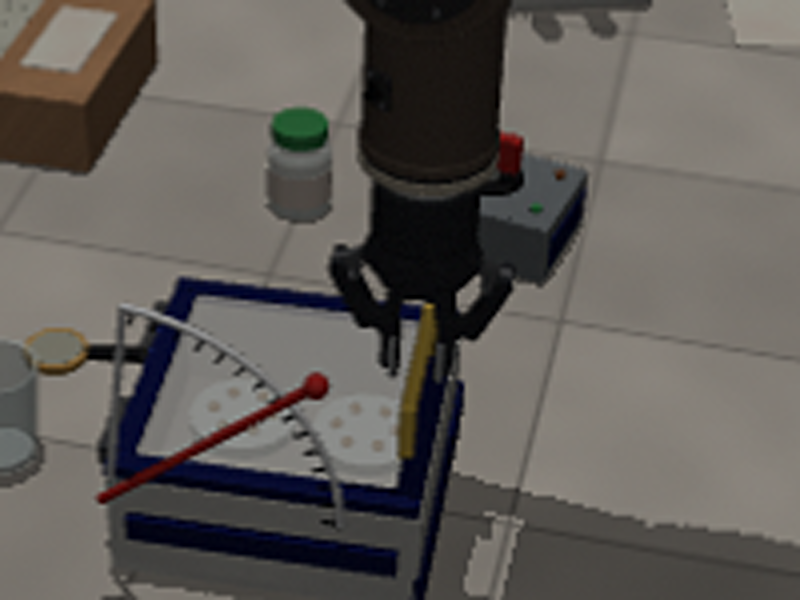

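The fingers at crop (390,360) and (440,360) straddle the yellow bar at (418,360). Closing.

```bash
python3 -m creep '[{"gripper":0.2,"travel":[0,0,0.01],"yaw":0},{"gripper":0.1,"travel":[0,0,0],"yaw":0},{"gripper":0,"travel":[0,0,0],"yaw":0},{"gripper":0,"travel":[0,0,0],"yaw":0},{"gripper":0,"travel":[0,0,0],"yaw":0},{"gripper":0,"travel":[0,0,0],"yaw":0}]' 40
python3 -c "
from go import *
go([.461,.031,.302],np.pi/2+.07)"
```

```text
time_s: 13.42
position: [0.4602, 0.0315, 0.3023]
tool_rot: [-2.14, -2.298, 0.003]
ft_force: [-10.0, -1.8, 15.3]
finger_gap: 0.125
grasp_force: 39.0
t 13.42 pos [0.4602 0.0315 0.3023] xhead 1.6418 zax [-0.003 -0.    -1.   ] q [ 0.    0.37  2.12 -0.    0.65 -0.07] F [-10.   -1.8  15.3] T [-0.32  1.74  0.06] gap 0.125 gf 39.0
shift [-0.005  0.007  0.002]
yaw 0.01
```

```bash
python3 -m creep '[{"gripper":0,"travel":[0,0.008,-0.03],"yaw":0},{"gripper":0,"travel":[0,0.008,-0.03],"yaw":0},{"gripper":0,"travel":[0,0.018,-0.059],"yaw":0},{"gripper":0,"travel":[0,0.02,-0.058],"yaw":0},{"gripper":0,"travel":[0,0.022,-0.058],"yaw":0},{"gripper":0,"travel":[0,0.024,-0.057],"yaw":0},{"gripper":0,"travel":[0,0.026,-0.056],"yaw":0},{"gripper":0,"travel":[0,0.028,-0.055],"yaw":0},{"gripper":0,"travel":[0,0.03,-0.054],"yaw":0},{"gripper":0,"travel":[0,0.016,-0.027],"yaw":0},{"gripper":0,"travel":[0,0,0],"yaw":0}]' 40
python3 - <<'E'
from go import *
go([.461,.031,.302],np.pi/2+.07)
c=camera("side");cv2.imwrite("pics/l2.png",cv2.resize(c["color"][110:260,200:400,::-1],(800,600),interpolation=2))
E
```

```text
time_s: 14.33
position: [0.4833, 0.0331, 0.3601]
tool_rot: [-2.138, -2.296, 0.007]
ft_force: [-15.6, -3.9, 4.0]
finger_gap: 0.122
grasp_force: 39.4
t 14.33 pos [0.4833 0.0331 0.3601] xhead 1.6418 zax [-0.006 -0.001 -1.   ] q [ 0.01  0.31  2.01 -0.    0.82 -0.06] F [-15.6  -3.9   4. ] T [-0.72  2.68 -0.09] gap 0.122 gf 39.4
shift [-0.004 -0.184  0.485]
yaw 0.01
```

View pics/l2.png

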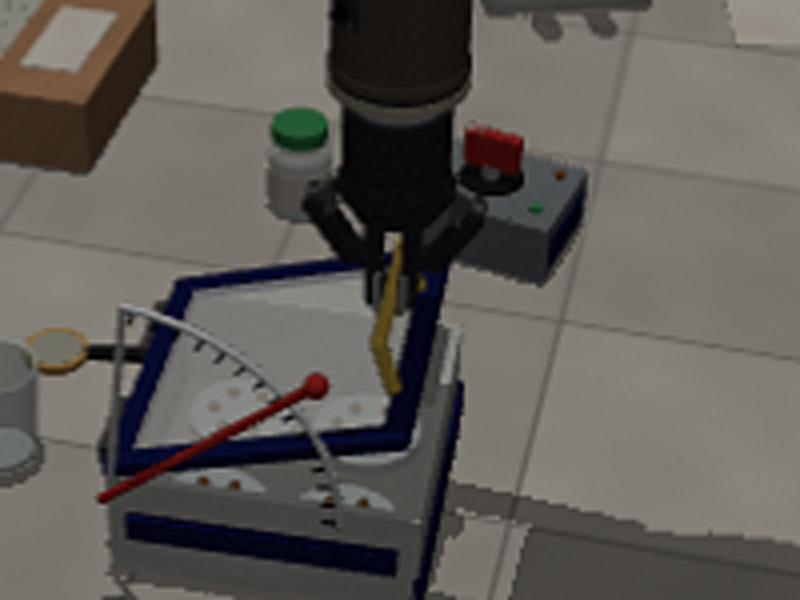

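The lid is opening (about 0.30 rad by the arc) with the bar firmly between the pads at crop (390,290), and the pointer has not moved. Carrying on along the arc.

```bash
python3 -m creep '[{"gripper":0,"travel":[0,-0.01,0],"yaw":0},{"gripper":0,"travel":[0,0.012,-0.026],"yaw":0},{"gripper":0,"travel":[0,0.017,-0.026],"yaw":0},{"gripper":0,"travel":[0,0.034,-0.051],"yaw":0},{"gripper":0,"travel":[0,0.036,-0.05],"yaw":0},{"gripper":0,"travel":[0,0.038,-0.049],"yaw":0},{"gripper":0,"travel":[0,0.039,-0.047],"yaw":0},{"gripper":0,"travel":[0,0.041,-0.046],"yaw":0},{"gripper":0,"travel":[0,0.043,-0.044],"yaw":0},{"gripper":0,"travel":[0,0.044,-0.043],"yaw":0},{"gripper":0,"travel":[0,0.046,-0.041],"yaw":0},{"gripper":0,"travel":[0,0.024,-0.02],"yaw":0},{"gripper":0,"travel":[0,0,0],"yaw":0},{"gripper":0,"travel":[0,0,0],"yaw":0}]' 40
cat > ang.py <<'E'
from go import *
def line(P):
    for _ in range(4):
        m=P.mean(0);d=np.linalg.svd(P-m)[2][0];r=np.linalg.norm((P-m)-np.outer((P-m)@d,d),axis=1);P=P[r<max(.004,2*np.median(r))]
    return m,d*np.sign(-d[2] or 1),len(P)
go([.461,.031,.302])
p=get_state()["position"]-[.4602,.0315,.3023]
x=np.array([.9975,.07,0])@p;print("arc theta from pos",np.arctan2(.050+p[2],.205-x)-np.arctan2(.05,.205))
c=cast(camera("side"));h=cv2.cvtColor(c["color"],cv2.COLOR_RGB2HSV).astype(int);H,S,V=h[...,0],h[...,1],h[...,2]
red=((H<8)|(H>172))&(S>110)&(V>50)&(c["depth"]>0);navy=(H>108)&(H<128)&(S>120)&(c["depth"]>0)
X=np.array([.9975,.07,0]);Y=np.array([-.07,.9975,0]);O=np.array([.665,.0455,.095])
def W(m): 
    v,u=np.nonzero(m);return np.array([at_depth(c,(a,b),c["depth"][b,a]) for a,b in zip(u,v)])-O
L=lambda P:np.c_[P@X,P@Y,P[:,2]]
r=L(W(red));r=r[(abs(r[:,1]-.141)<.03)&(r[:,0]<.02)]
n=L(W(navy));n=n[(abs(n[:,1])<.135)&(n[:,0]<.02)&(n[:,2]>0.02)]
np.set_printoptions(precision=4,suppress=True)
for nm,P in(("pointer",r),):
    m,d,k=line(P);print(nm,k,m,d,"angle",np.arctan2(-d[2],d[0]),"radial",np.arctan2(m[2],-m[0]))
# frame plane
A=np.c_[n[:,0],np.ones(len(n))];
for _ in range(5):
    a,res,_,_=np.linalg.lstsq(A,n[:,2],rcond=None);e=n[:,2]-A@a;k=abs(e)<max(.006,1.5*np.median(abs(e)));n,A=n[k],A[k]
print("frame",len(n),"angle",np.arctan(-a[0]),"z at hinge",a[1],"xr",n[:,0].min(),n[:,0].max())
cv2.imwrite(f"pics/a{int(get_state()['time_s']*100)}.png",cv2.resize(c["color"][90:240,200:400,::-1],(800,600),interpolation=2))
E
python3 ang.py; ls pics
```

```text
time_s: 15.55
position: [0.5264, 0.036, 0.4139]
tool_rot: [-2.138, -2.296, 0.008]
ft_force: [-28.1, -6.1, 27.0]
finger_gap: 0.12
grasp_force: 41.4
t 15.55 pos [0.5264 0.036  0.4139] xhead 1.6419 zax [-0.007 -0.001 -1.   ] q [ 0.01  0.3   1.86 -0.    0.99 -0.06] F [-28.1  -6.1  27. ] T [-1.1   4.82 -0.03] gap 0.12 gf 41.4
shift [-0.003 -0.54   0.936]
arc theta from pos 0.6224589083746795
pointer 156 [-0.0828  0.1434  0.0759] [ 0.7612 -0.0135 -0.6484] angle 0.7055630672836738 radial 0.7415862759045457
frame 464 angle 0.6093241412855269 z at hinge 0.013763418967678347 xr -0.17829315073346866 -0.004136043038457822
a1560.png
k1.png
k2.png
l1.png
l2.png
s2.png
side0.png
top0.png
topc.png
```

```bash
python3 -m creep '[{"gripper":0,"travel":[0,-0.008,-0.01],"yaw":0},{"gripper":0,"travel":[0,-0.007,-0.01],"yaw":0},{"gripper":0,"travel":[0,0.012,-0.009],"yaw":0},{"gripper":0,"travel":[0,0.023,-0.018],"yaw":0},{"gripper":0,"travel":[0,0.023,-0.018],"yaw":0},{"gripper":0,"travel":[0,0.012,-0.009],"yaw":0},{"gripper":0,"travel":[0,0,0],"yaw":0},{"gripper":0,"travel":[0,0,0],"yaw":0},{"gripper":0,"travel":[0,0,0],"yaw":0}]' 40
cat > tri.py <<'E'
from ang import *
def ray_w(c,uv): 
    r=c["T"][:3,:3]@ray(c,uv);return c["T"][:3,3],r/np.linalg.norm(r)
from scipy.optimize import least_squares
Rs=[]
for nm in("top","side"):
    cc=cast(camera(nm));b=cc["color"].astype(float);s=b[...,0]-np.maximum(b[...,1],b[...,2])
    l=landmark_of(nm,"pointer_tip")[:1]
    uv=np.array(l[0]["point"])*[512,384];print(nm,l[0]["conf"],"landmark",uv)
    g=np.clip(s,0,None)*(s>25);u,v=uv.round().astype(int)
    # ball: largest distance-transform peak of the red mask near the landmark
    w=np.zeros_like(g);w[v-7:v+8,u-7:u+8]=1
    f=cv2.GaussianBlur(g,(0,0),1.8)*w;j,i=np.unravel_index(f.argmax(),f.shape)
    q=f[j-1:j+2,i-1:i+2];uc=np.array([i+(q[1,2]-q[1,0])/2/(2*q[1,1]-q[1,2]-q[1,0]),j+(q[2,1]-q[0,1])/2/(2*q[1,1]-q[2,1]-q[0,1])])
    print("  blob",uc);Rs.append((ray_w(cc,uv),ray_w(cc,uc+.0)))
for k in(0,1):
    def res(p): return np.concatenate([np.cross(r,p-o) for o,r in(Rs[0][k],Rs[1][k])])
    s=least_squares(res,[.5,.18,.22]);q=s.x-O;x,y,z=q@X,q@Y,q[2];print("tri",s.x,"err",np.sqrt(s.cost*2),"lid frame",x,y,z,"r",np.hypot(x,z),"angle",np.arctan2(z,-x))
    o,r=Rs[1][k]; t=(.141-(o-O)@Y)/(r@Y); q=o+r*t-O; print(" side ray with y=.141:",q@X,q[2],"r",np.hypot(q@X,q[2]),"angle",np.arctan2(q[2],-(q@X)))
E
python3 tri.py
```

```text
time_s: 16.35
position: [0.535, 0.0366, 0.4224]
tool_rot: [-2.141, -2.298, 0.003]
ft_force: [-7.4, -5.6, 3.6]
finger_gap: 0.121
grasp_force: 40.8
t 16.35 pos [0.535  0.0366 0.4224] xhead 1.6417 zax [-0.002 -0.001 -1.   ] q [ 0.01  0.3   1.84 -0.    1.   -0.06] F [-7.4 -5.6  3.6] T [-0.99  1.47 -0.03] gap 0.121 gf 40.8
shift [-0.002 -0.616  1.004]
arc theta from pos 0.6786713569025496
pointer 157 [-0.0814  0.1436  0.0749] [ 0.7616 -0.0123 -0.6479] angle 0.7048957346891551 radial 0.7436496673239336
frame 462 angle 0.668837466222109 z at hinge 0.014047466294187598 xr -0.17073076218740302 -0.00369477733995034Traceback (most recent call last):
  File "tri.py", line 9, in <module>
    uv=np.array(l[0]["point"])*[512,384];print(nm,l[0]["conf"],"landmark",uv)
                ~^^^
IndexError: list index out of range
```

Run:
```python
from h import *
import glob
X=np.array([.9975,.07,0]);Y=np.array([-.07,.9975,0]);O=np.array([.665,.0455,.095])
np.set_printoptions(precision=4,suppress=True)
c=cast(camera("side"));Ti=np.linalg.inv(c["T"])
def proj(P): return cv2.projectPoints(np.array(P),cv2.Rodrigues(Ti[:3,:3])[0],Ti[:3,3],c["mtx"],np.array(c["distortion"],float))[0][:,0]
for l in landmark_of("side","pointer_tip")[:2]:
    print(l["conf"],np.array(l["point"])*[512,384])
uv0=np.array(landmark_of("side","pointer_tip")[0]["point"])*[512,384]
b=c["color"].astype(float);s=np.clip(b[...,0]-np.maximum(b[...,1],b[...,2]),0,None)
# rod: red-weighted row for each column between hinge and ball -> viewed as plane y=.141 points
pts=[]
for u in range(228,274):
    col=s[195:245,u];
    if col.max()>20: pts.append((u,195+(np.arange(50)*col).sum()/col.sum()))
Q=[]
for uv in pts+[tuple(uv0)]:
    o=c["T"][:3,3];r=c["T"][:3,:3]@ray(c,uv);t=(.141-(o-O)@Y)/(r@Y);q=o+r*t-O;Q.append([q@X,q[2]])
Q=np.array(Q);print("ball",Q[-1],np.hypot(*Q[-1]),np.arctan2(Q[-1,1],-Q[-1,0]))
q=Q[:-1];
for _ in range(3):
    a=np.polyfit(q[:,0],q[:,1],1);e=abs(q[:,1]-np.polyval(a,q[:,0]));q=q[e<max(.002,2*np.median(e))]
print("rod",len(q),"angle",np.arctan(-a[0]),"z at x=0",a[1],q[[0,-1]])
im=cv2.resize(c["color"][90:240,200:400,::-1],(800,600),interpolation=2)
def draw(P,col):
    w=(proj(P)-[200,90])*4+1.5; cv2.polylines(im,[w.round().astype(np.int32)],False,col,1)
W=lambda x,y,z:O+x*X+y*Y+np.array([0,0,z])
for th,col in((.66,(0,255,255)),(.705,(0,255,0)),(.75,(255,255,0))):
    draw([W(0,.141,0),W(-.2*np.cos(th),.141,.2*np.sin(th))],col)
# lid top edge +y side: lid top face 9 mm above hinge, y=.116, x from 0 to -.229
for th,col in((.66,(0,255,255)),(.705,(0,255,0))):
    f=lambda x,z,y:W(x*np.cos(th)+z*np.sin(th),y,-x*np.sin(th)+z*np.cos(th))
    draw([f(0,.009,.116),f(-.229,.009,.116),f(-.229,.009,-.116)],col)
cv2.imwrite("pics/ov.png",im)
```

```text
0.77 [275.5072 206.208 ]
ball [-0.1429  0.129 ] 0.19253476724326957 0.7340645338025374
rod 26 angle 0.60900838436229 z at x=0 0.019561868737745892 [[-0.0143  0.03  ]
 [-0.1363  0.1135]]
```

View pics/ov.png

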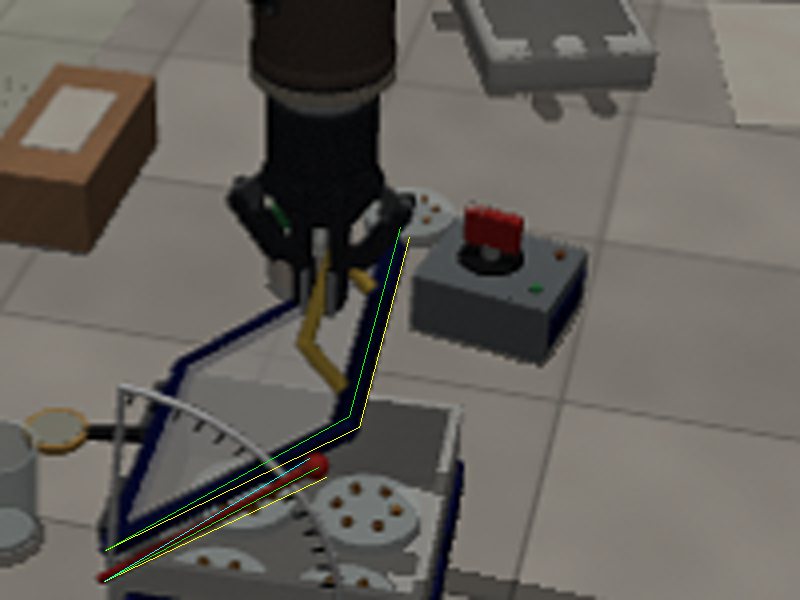

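Run:
```python
from h import *
X=np.array([.9975,.07,0]);Y=np.array([-.07,.9975,0]);O=np.array([.665,.0455,.095])
np.set_printoptions(precision=4,suppress=True)
c=cast(camera("side"));Ti=np.linalg.inv(c["T"])
def proj(P): return cv2.projectPoints(np.array(P),cv2.Rodrigues(Ti[:3,:3])[0],Ti[:3,3],c["mtx"],np.array(c["distortion"],float))[0][:,0]
b=c["color"].astype(float);s=np.clip(b[...,0]-np.maximum(b[...,1],b[...,2]),0,None)
# ball template match: red patch round the ball, and rod at r=.05..0.18
print(s[200:213,270:286].astype(int))
for th in(.66,.68,.70,.72,.74):
    P=lambda r:O+.141*Y-r*np.cos(th)*X+np.array([0,0,r*np.sin(th)])
    print(th,"ball px",proj([P(.2)])[0],"rod r=.06,.12",proj([P(.06),P(.12)]).ravel())
for u in(243,247,251,255,259,263,267):
    col=s[195:245,u];print(u,195+(np.arange(50)*col*(col>15)).sum()/(col*(col>15)).sum())
```

```text
[[ 2  2  1  0  0  0  0  0  0  0  0  0  0  0  0  0]
 [ 0  0  0  0  0  0  0  0  0  0  0  0  0  0  0  1]
 [ 0  0  0  0  0  0  0  0  0  0  0  0  0  0  0  1]
 [ 0  0  0  0  0  0  0 20 48 61 25  0  0  0  1  1]
 [ 0  0  0  0  0  0 42 82 93 93 90 47  4  0  1  0]
 [ 0  0  0  0  0  0 67 84 88 88 85 75 12  0  1  1]
 [ 0  0  0  0  0 35 64 74 79 80 76 70 19  0  1  0]
 [ 0  0  0 25 67 64 56 62 66 67 66 58  5  0  0  1]
 [ 0 15 71 80 73 58 44 46 52 51 49 26  3  0  1  2]
 [31 60 73 65 54 48 20 26 40 45 24  2  0  1  0  0]
 [74 67 57 49 25  2  0  0  0  0  0  1  0  0  0  0]
 [57 50 25  0  0  0  0  0  1  1  1  0  0  0  0  0]
 [21  0  0  0  0  1  1  0  2  1  0  0  0  0  0  0]]
0.66 ball px [281.129  208.7646] rod r=.06,.12 [241.406  227.5643 257.8977 219.7664]
0.68 ball px [280.2107 207.7325] rod r=.06,.12 [241.1319 227.2778 257.3478 219.1742]
0.7 ball px [279.2665 206.7097] rod r=.06,.12 [240.8514 226.9942 256.7838 218.5878]
0.72 ball px [278.2969 205.6969] rod r=.06,.12 [240.5644 226.7136 256.206  218.0075]
0.74 ball px [277.3022 204.6944] rod r=.06,.12 [240.2711 226.4363 255.6146 217.4336]
243 224.73717948717947
247 222.6815286624204
251 221.48529411764707
255 217.96035242290748
259 217.70909090909092
263 214.51769911504425
267 212.14646464646464
```

Ball centre (278.8, 206.2) puts the pointer at about 0.708 rad, and the lid is at about 0.677. A last small step of 0.03 rad remains.

```bash
python3 -m creep '[{"gripper":0,"travel":[0,0.007,-0.006],"yaw":0},{"gripper":0,"travel":[0,0.014,-0.011],"yaw":0},{"gripper":0,"travel":[0,0.014,-0.011],"yaw":0},{"gripper":0,"travel":[0,0.005,-0.006],"yaw":0},{"gripper":0,"travel":[0,0,0],"yaw":0},{"gripper":0,"travel":[0,0,0],"yaw":0},{"gripper":0,"travel":[0,0,0],"yaw":0},{"gripper":0,"travel":[0,0,0],"yaw":0},{"gripper":0,"travel":[0,0,0],"yaw":0},{"gripper":0,"travel":[0,0,0],"yaw":0}]' 40
cat >> ang.py <<'E'
# yellow bar by depth + top-face plane check
yel=(H>18)&(H<35)&(S>120)&(V>80)&(c["depth"]>0);y=L(W(yel));m=abs(y[:,1])<.07;y=y[m&(y[:,2]>.1)]
print("bar pts mean",y.mean(0),len(y))
for b in(.0115,.0105): print("frame angle, hinge-constrained",np.arctan(np.median((n[:,2]-b)/-n[:,0])))
E
python3 ang.py
```

```text
time_s: 17.53
position: [0.5399, 0.0369, 0.4265]
tool_rot: [-2.141, -2.298, 0.002]
ft_force: [-4.6, -5.3, 2.0]
finger_gap: 0.122
grasp_force: 40.4
t 17.53 pos [0.5399 0.0369 0.4265] xhead 1.6416 zax [-0.001 -0.001 -1.   ] q [ 0.01  0.31  1.82 -0.    1.02 -0.06] F [-4.6 -5.3  2. ] T [-0.97  1.1  -0.01] gap 0.122 gf 40.4
shift [-0.002 -0.658  1.038]
arc theta from pos 0.7087356806934663
pointer 147 [-0.0838  0.1436  0.0766] [ 0.7662 -0.0006 -0.6426] angle 0.6979507419015694 radial 0.7404318680247411
frame 444 angle 0.7017020699385115 z at hinge 0.014042487438141628 xr -0.1655732042664812 -0.0026287790858737187
bar pts mean [-0.1326  0.0271  0.1661] 93
frame angle, hinge-constrained 0.7149545753646358
frame angle, hinge-constrained 0.7195174930097197
```

Run:
```python
from h import *
c=camera("side");cv2.imwrite("pics/fin.png",cv2.resize(c["color"][:,:,::-1],(768,576),interpolation=2))
s=get_state();print(s["dq"].round(3),s["ft_force"].round(1))
```

```text
[ 0.001  0.     0.001 -0.    -0.001 -0.   ] [-5.  -5.6  1.1]
```

View pics/fin.png

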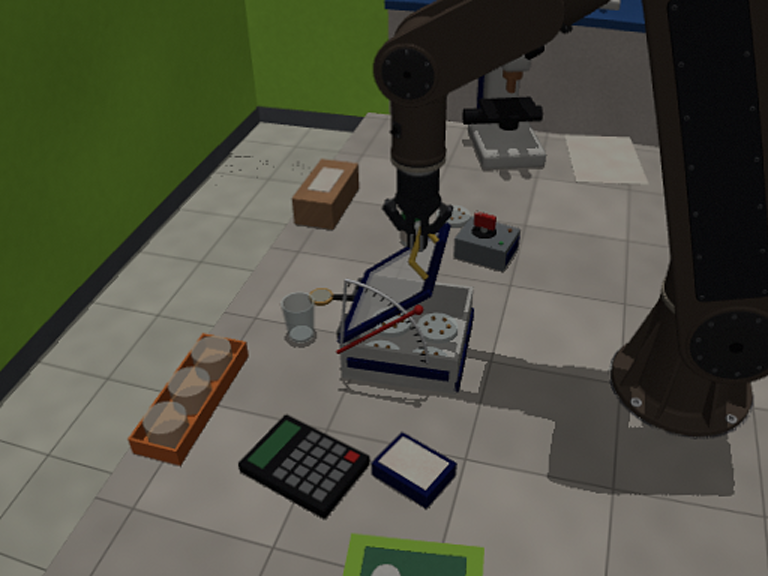

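The lid edge, from (345,333) to (430,292), runs parallel to the red pointer, from (338,352) to (420,310). The knob at (485,222) is at rest and the visible bystanders are in place, so I'm handing in.

```bash
python3 -c "
from rig import *
print(finish_job())"
```

```text
the job is handed in; nothing more can be done
None
```

I turned the fan knob clockwise to its stop and it sprang back. I then lifted the lid to about 0.71 rad, in line with the pointer at about 0.705 by my camera measurements, and handed in at about 17.6 s with the gripper still holding it steady. No verdict was returned.

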